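# Tap-test the array sensors

## Robot

A 6-joint arm with a two-finger parallel gripper is mounted at the origin on the work surface. World frame = base frame: x ahead of the robot, y to its left, z up, the work surface at z = 0. Lengths are in m, angles in degrees, forces in N, time in s.
With the tool pointing down it reaches from about 0.25 to 0.725 m from the base axis. Payload 9.7 kg.
Tool frame: the origin (TCP) lies between the finger pads; the fingertips stand 19 mm ahead of it and the grasp point (between the pads) is the TCP; z points along the fingers, y is the line along which they close (so a half turn about z gives the same grasp; the last joint's range is limited). The gripper opens to 85 mm and grips with 20 to 120 N. Pads are 22 mm wide; open, the fingers measure 114 mm over their backs; the gripper's body (76 mm by 85 mm) begins 54 mm behind the grasp point. The pads swing forward as they close: fully open they stand 13 mm farther back than shut.
Start: joints at [-63.197, 4.979, 10.078, 95.1, 0, 90], TCP at [0.248, -0.491, 0.25] pointing down, gripper open.
Joint ranges: [-179.16, 179.16], [-48.56, 103.87], [-65.8, 70.77], [-126.05, 130.52], [-82.76, 87.17], [-180, 180]. Speed limits (degrees/s): [127.2, 127.2, 147.25, 180, 180, 180].

## Interface

Orientations are given as [roll, pitch, yaw] about the fixed x, y, z axes, in that order (R = Rz(yaw) Ry(pitch) Rx(roll)).
In Python, from workcell import bot gives the robot as it stands. The module is installed in compiled form; this text tells all that it offers.
- The arm moves only by the shell command python3 -m crank 'ROWS' [OPENING] [FORCE]. ROWS is JSON, a list that holds one entry, the list of rows, each a list of 6 numbers: the shift along the world's x, y, z as a fraction of full scale, then the turn, a rotation vector about the world's x, y, z as a fraction of full scale. In form: [[[x, y, z, wx, wy, wz], ...]]. A call has 1 to 20 rows; each row shifts and turns the commanded pose from where the row before left it; what a row does not reach is not made up. Full scale, the value 1, is 20 mm for a shift and 0.12 rad for a turn. A row lasts 1/12 s, in which the tool goes at most 41.7 mm and 7.16 degrees, less where a joint would pass 70% of its speed; a pose out of reach is approached as far as the arm can. A call with a number of a shift or a turn outside -1 to 1 is refused whole. A call with a gripper value outside its range is refused whole. OPENING is the opening, from 0 (shut) to 1 (fully open), set as the call begins (- or left out, the last holds). The fingers move at their own pace and stop on an object; FORCE is the grip in N (left out, the last holds). Time passes only in rows, so rows that do not move let the fingers close. It gives the time, the measured TCP pose, the force, the opening and the grip force at its end, in the units of the state.
- bot.get_obs(): the state, without advancing time (a new reading comes with each control period).
- bot.camera(name): name is "side" or "top"; returns the picture (384x512x3 uint8, red, green, blue); there is no depth.
- bot.camera_model(name): a dict with "vertical_fov" (degrees; the focal length in pixels is half the picture's height over the tangent of half this angle, whatever the lens; pixels are square), "cx", "cy" (the principal point, pixels), "R" (3x3) and "t" (3): a world point X has camera coordinates R X + t. Camera axes: x right, y down, z forward; pixel columns grow to the right and rows downward; lengths in m; the calibration is good to about 2 mm. A picture is of the moment at which its call begins. camera_model takes no time and is no camera call.
- bot.job_done(): hands the job in; it is judged then, once.
The state is a dict: "time": time; "q": joint angles; "qd": joint speeds; "joint_efforts": joint torques, N m; "ee_pos": TCP position; "tcp_rot": TCP orientation; "wrist_force": force on the tool from outside, world axes, zero at the start; "torque": the same for the moment, N m; "opening": finger opening in m; "grasp_force": force on a finger pad.
Only numpy, scipy, OpenCV 4.12 (cv2) and the standard library are available. Lean on these libraries where they do the work, as an engineer would, in place of code of your own. Each camera call takes 0.05 s, during which the arm holds its last target. There are 200 camera calls.

## Task

Tap-test the three spring-mounted sensors in the array plate in channel order, so that each shows up on the readout in turn: with a fingertip press the widest round white face a few millimetres down and let it spring back, then the middle-sized one, then the narrowest. Press lightly, one face at a time, and never drive a face down to its stop. Do not take out or shift any sensor or blank cover, keep off the connector bracket and leave the things on the bench where they lie.

Things in the scene. Friction and masses are not known exactly. Their poses are not given: they have to be found in the camera images.
- plate: Fixed aluminium plate, 180 x 260 x 8 mm, level on standoffs, top 48 mm above the bench. Origin on the bench under its centre; x along the 180 mm side, y the 260 mm side, z up. Five 40 mm bores at (x, y) = (-40, 80), (-40, 0), (-40, -80), (40, 0), (40, -80) mm, each holding a sensor or a flat blank cover, in changing order. The bracket stands at (40, 82).
- bracket: Small bare aluminium angle bracket with a brass threaded connector, fixed on the plate's corner; 56 x 46 mm in plan, 50 mm high above the plate top (98 mm above the bench). Origin at its foot's centre on the plate top. Delicate: keep off it.
- face_wide (a joint): How far the widest sensor's face is pressed down, m: 0 fully up (at rest), 0.010 at its stop. A spring pushes it up: about 1.2 N starts it moving, then 0.9 N more for each mm (about 4 N at 3 mm, 10 N at the stop). A few millimetres is a light tap.
- face_wide_top (a point): Centre of the top of the widest sensor's face: a round white ceramic disc on a steel stem, 36 mm across, that stands 14 mm above its steel flange, 67 mm above the bench at rest, and moves straight down when pressed. z up.
- sensor_wide: Housing of the widest sensor: loose, about 0.24 kg, a 50 mm round steel flange 5 mm thick resting on the plate with a 37 mm barrel hanging in the bore. Origin at the flange's underside centre, on the plate top; z up.
- face_mid (a joint): How far the middle-sized sensor's face is pressed down, m: 0 fully up (at rest), 0.010 at its stop. A spring pushes it up: about 1.2 N starts it moving, then 0.9 N more for each mm (about 4 N at 3 mm, 10 N at the stop). A few millimetres is a light tap.
- face_mid_top (a point): Centre of the top of the middle-sized sensor's face: a round white ceramic disc on a steel stem, 26 mm across, that stands 14 mm above its steel flange, 67 mm above the bench at rest, and moves straight down when pressed. z up.
- sensor_mid: Housing of the middle-sized sensor: loose, about 0.24 kg, a 50 mm round steel flange 5 mm thick resting on the plate with a 37 mm barrel hanging in the bore. Origin at the flange's underside centre, on the plate top; z up.
- face_narrow (a joint): How far the narrowest sensor's face is pressed down, m: 0 fully up (at rest), 0.010 at its stop. A spring pushes it up: about 1.2 N starts it moving, then 0.9 N more for each mm (about 4 N at 3 mm, 10 N at the stop). A few millimetres is a light tap.
- face_narrow_top (a point): Centre of the top of the narrowest sensor's face: a round white ceramic disc on a steel stem, 16 mm across, that stands 14 mm above its steel flange, 67 mm above the bench at rest, and moves straight down when pressed. z up.
- sensor_narrow: Housing of the narrowest sensor: loose, about 0.24 kg, a 50 mm round steel flange 5 mm thick resting on the plate with a 37 mm barrel hanging in the bore. Origin at the flange's underside centre, on the plate top; z up.
- blank_1: Flat blank cover: a loose 50 mm round steel disc 5 mm thick closing a bore, with no raised face. Origin at the disc's underside centre, on the plate top; z up.
- blank_2: Flat blank cover: a loose 50 mm round steel disc 5 mm thick closing a bore, with no raised face. Origin at the disc's underside centre, on the plate top; z up.
- jar: Bystander: small clear jar, 48 mm across, 60 mm high, standing on the bench near the plate's +y end. Origin at its underside centre.
- spare_ring: Bystander: loose steel ring, 50 mm across, 8 mm high, on the bench near the plate's +y end. Origin at its underside centre.
- driver: Bystander: screwdriver 170 mm long lying on the bench near the plate's -y end. Origin near mid-length; x along it towards the tip.
- tweezers: Bystander: steel tweezers 130 mm long, 8 mm high, lying on the bench beyond the screwdriver. Origin near mid-length; x along it towards the tips.
Things that resemble listed ones, but are neither listed nor needed, are in the scene too. What is shaped like the sensor_mid but purple or red is not meant.

How it is judged:
By the outcome, as a careful person would: the job done as asked, in the order asked, and still so for the second after the job is handed in, with the robot touching nothing.
It also fails if it takes over 40 s, if anything falls off the work surface, if the arm or the gripper's body presses on something with over 40 N, if the wrist force passes 120 N, or if a joint passes its speed limit or range.

## Working session

There is one attempt and no reset: what is moved stays moved. The work goes in short steps, Python scripts to look and compute and a shell command to move; the robot and the scene stay as the last step left them, time stands still between calls to the robot, and variables do not carry over. Pictures are saved under pics/ and viewed, at most 10 in all, crops included, and the job is handed in when it is done.

```bash
mkdir -p pics; python3 - <<'E'
from workcell import bot
import cv2
for n in("top","side"):
    cv2.imwrite(f"pics/{n}0.png",bot.camera(n)[:,:,::-1]); m=bot.camera_model(n); print(n,m)
print(bot.get_obs())
E
```

```text
top {'vertical_fov': 48.88726765894217, 'cx': 248.17839623011656, 'cy': 190.22733074230726, 'R': array([[ 0.07812427, -0.99692392, -0.00626913],
       [-0.975238  , -0.07511677, -0.20801039],
       [ 0.20689961,  0.02236455, -0.97810653]]), 't': array([-0.01831759,  0.55792139,  0.9182565 ])}
side {'vertical_fov': 55.62894722981065, 'cx': 256.1877581219528, 'cy': 195.19019061486412, 'R': array([[-0.75250925, -0.6585604 , -0.00529436],
       [-0.43924054,  0.50785915, -0.74104442],
       [ 0.49071129, -0.55531728, -0.67143513]]), 't': array([0.41665188, 0.30289759, 0.54120067])}
{'time': 0.1, 'q': array([-6.31973260e+01,  5.00667271e+00,  1.00391685e+01,  9.50985297e+01,
       -4.82226905e-04,  9.00010077e+01]), 'qd': array([-0.06694768, -0.06582053,  0.0462151 ,  0.01339825,  0.01113498,
        0.06366053]), 'joint_efforts': array([ 3.67506673e-04, -5.21558583e+01,  4.65654945e+01,  1.60462788e-02,
        2.29359614e-05, -4.28069420e-07]), 'ee_pos': array([ 0.24792391, -0.49075397,  0.24966775]), 'tcp_rot': array([-1.79933966e+02,  4.83387956e-04,  2.68016669e+01]), 'wrist_force': array([-0.82268083, -0.80304925, -0.1065183 ]), 'torque': array([-0.02010758,  0.02332274, -0.01685479]), 'grasp_force': 0.0, 'opening': 0.08537391218029887}
```

View pics/top0.png

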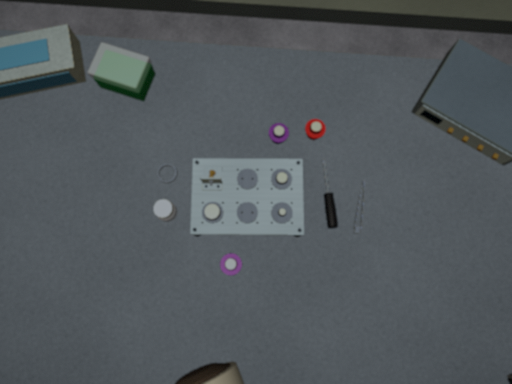

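View pics/side0.png

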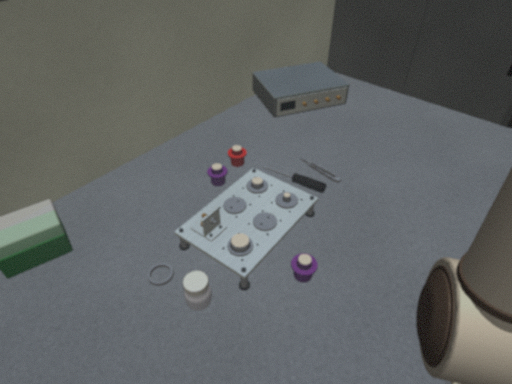

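The top view shows the plate at columns 192–303, rows 158–236. The wide face is at (212,212), mid at (282,178), narrow at (282,212), the bracket at (211,178), and the purple/red lookalikes are off the plate. Next I'll measure the face centres in both views.

```bash
cat > h.py <<'E'
import numpy as np,cv2
from workcell import bot
def ray(n,u,v,z):
    m=bot.camera_model(n);f=192/np.tan(np.radians(m["vertical_fov"]/2))
    d=m["R"].T@np.array([(u-m["cx"])/f,(v-m["cy"])/f,1]);c=-m["R"].T@m["t"]
    return (c+d*(z-c[2])/d[2])[:2]
def blob(img,u,v,r=14):
    p=img[v-r:v+r,u-r:u+r].astype(int); s=p[:,:,0]-p[:,:,2]
    m=((s>12)&(p.sum(2)>330)).astype(np.uint8)
    n,l,st,c=cv2.connectedComponentsWithStats(m)
    if n<2:return None
    k=1+np.argmax(st[1:,4]);return c[k]+[u-r,v-r],st[k,2:]
E
python3 - <<'E'
from h import *
P={"top":dict(wide=(212,212),mid=(282,178),narrow=(282,212)),"side":dict(wide=(240,241),mid=(257,182),narrow=(287,197))}
for n in P:
    im=cv2.imread(f"pics/{n}0.png")[:,:,::-1]
    for k,(u,v) in P[n].items():
        b=blob(im,u,v); print(n,k,im[v,u],b, b and ray(n,*b[0],.067).round(4))
im=cv2.imread("pics/top0.png")
m=cv2.inRange(cv2.cvtColor(im,cv2.COLOR_BGR2GRAY),130,255)
m=cv2.morphologyEx(m,cv2.MORPH_CLOSE,np.ones((5,5)))
c=max(cv2.findContours(m,0,1)[0],key=cv2.contourArea);r=cv2.boxPoints(cv2.minAreaRect(c))
q=np.array([ray("top",*p,.048) for p in r]);print(r,q.round(4),q.mean(0),np.linalg.norm(np.diff(q,axis=0),axis=1))
o=np.hstack([cv2.resize(im[145:250,180:315],None,fx=3,fy=3,interpolation=cv2.INTER_CUBIC),cv2.resize(cv2.imread("pics/side0.png")[165:270,175:310],None,fx=2.9,fy=3)])
cv2.imwrite("pics/crop.png",o[:,:800])
E
```

```text
top wide [151 157 151] None None
top mid [151 158 144] None None
top narrow [154 159 150] None None
side wide [180 176 162] (array([239.6627907 , 240.11627907]), array([ 17,  13, 172], dtype=int32)) [0.5038 0.1038]
side mid [177 170 156] (array([256.82608696, 180.39130435]), array([ 9,  6, 46], dtype=int32)) [ 0.5947 -0.0496]
side narrow [119 114 108] (array([286.27777778, 194.61111111]), array([ 6,  4, 18], dtype=int32)) [ 0.5157 -0.0551]
[[191. 159.]
 [302. 159.]
 [302. 233.]
 [191. 233.]] [[ 0.6251  0.1667]
 [ 0.6453 -0.0963]
 [ 0.4697 -0.1054]
 [ 0.45    0.148 ]] [0.54750991 0.0282657 ] [0.26371742 0.17585389 0.25409854]
```

View pics/crop.png

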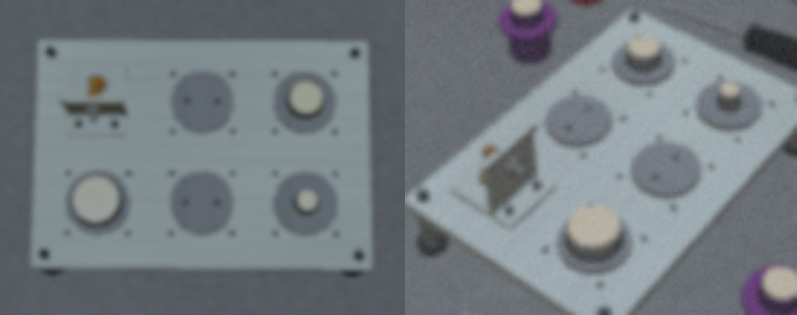

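The crop shows the layout clearly: the wide face is near the bracket, and mid and narrow are at the far (-y) end. The two bores between them are blanks. Top-view pixels are roughly wide (211.7,211), mid (282,177.3), narrow (282.3,211.7). I'll refine these with a mask suited to the top view.

```bash
python3 - <<'E'
from h import *
im=cv2.imread("pics/top0.png")[:,:,::-1].astype(int)
S=dict(wide=(.5038,.1038),mid=(.5947,-.0496),narrow=(.5157,-.0551))
for k,(u,v) in dict(wide=(212,211),mid=(282,177),narrow=(282,212)).items():
    r=12;p=im[v-r:v+r,u-r:u+r]
    m=((p[:,:,0]-p[:,:,2]>-8)&(p.sum(2)>350)).astype(np.uint8)
    n,l,st,c=cv2.connectedComponentsWithStats(m)
    j=l[r,r];w=c[j]+[u-r,v-r];x=ray("top",*w,.067)
    print(k,w.round(1),st[j],x.round(4),"side",S[k])
E
```

```text
wide [211.3 210.8] [  4   5  16  15 184] [0.5019 0.1045] side (0.5038, 0.1038)
mid [281.6 176.6] [ 7  7 11 10 89] [ 0.594  -0.0496] side (0.5947, -0.0496)
narrow [282.1 211. ] [ 9  8  7  7 36] [ 0.5138 -0.0556] side (0.5157, -0.0551)
```

```bash
python3 -m crank '[[[0.4,0.93,0,0,0,0],[0.4,0.93,0,0,0,0],[0.4,0.93,0,0,0,0],[0.4,0.93,0,0,0,0],[0.4,0.93,0,0,0,0],[0.4,0.93,0,0,0,0],[0.4,0.93,0,0,0,0],[0.4,0.93,0,0,0,0],[0.4,0.93,0,0,0,0],[0.4,0.93,0,0,0,0],[0.4,0.93,0,0,0,0],[0.4,0.93,0,0,0,0],[0.4,0.93,0,0,0,0],[0.4,0.93,0,0,0,0],[0.4,0.93,0,0,0,0],[0.4,0.93,0,0,0,0]]]' 0 20
python3 -m crank '[[[0.4,0.93,0,0,0,0],[0.4,0.93,0,0,0,0],[0.4,0.93,0,0,0,0],[0.4,0.93,0,0,0,0],[0.4,0.93,0,0,0,0],[0.4,0.93,0,0,0,0],[0.4,0.93,0,0,0,0],[0.4,0.93,0,0,0,0],[0.4,0.93,0,0,0,0],[0.4,0.93,0,0,0,0],[0.4,0.93,0,0,0,0],[0.4,0.93,0,0,0,0],[0.4,0.93,0,0,0,0],[0.4,0.93,0,0,0,0],[0.4,0.93,0,0,0,0],[0.4,0.93,0,0,0,0],[0,0,0,0,0,0],[0,0,0,0,0,0]]]'
```

```text
time: 1.43
ee_pos: [0.3761, -0.1923, 0.25]
tcp_rot: [-180.0, 0.0, 26.8]
wrist_force: [0.5, -0.7, 0.2]
opening: 0.0002
grasp_force: 0.0
time: 2.93
ee_pos: [0.5039, 0.1048, 0.2496]
tcp_rot: [-180.0, 0.1, 26.9]
wrist_force: [0.3, 0.3, -0.6]
opening: -0.0001
grasp_force: 0.0
```

```bash
python3 -m crank '[[[-0.05,-0.03,-0.75,0,0,0],[0,0,-0.75,0,0,0],[0,0,-0.75,0,0,0],[0,0,-0.75,0,0,0],[0,0,-0.75,0,0,0],[0,0,-0.75,0,0,0],[0,0,-0.75,0,0,0],[0,0,-0.75,0,0,0],[0,0,-0.75,0,0,0],[0,0,-0.5,0,0,0],[0,0,0,0,0,0],[0,0,0,0,0,0]]]'
python3 - <<'E'
from h import *
o=[]
for n,u,v in(("side",240,220),("top",212,200)):
    im=bot.camera(n)[:,:,::-1]; o.append(cv2.resize(im[v-60:v+60,u-60:u+60],(390,390),interpolation=cv2.INTER_CUBIC))
cv2.imwrite("pics/w.png",np.hstack(o))
E
```

```text
time: 3.93
ee_pos: [0.5027, 0.1032, 0.1053]
tcp_rot: [-180.0, 0.0, 26.8]
wrist_force: [0.1, -0.3, 0.5]
opening: -0.0004
grasp_force: 0.0
```

View pics/w.png

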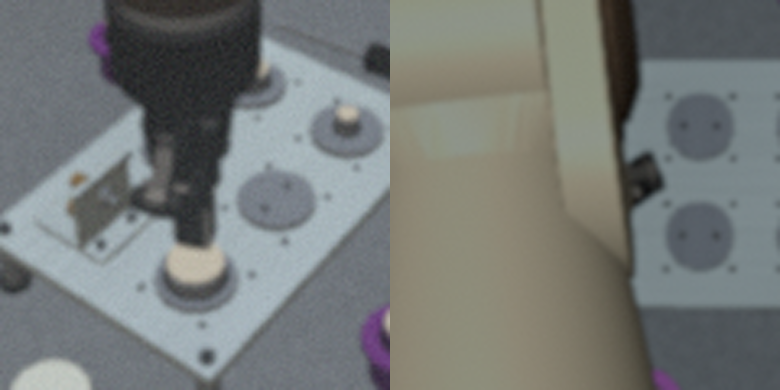

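The fingertip is above the wide face and clear of the bracket. I'll lower to just above contact, then step down watching the force.

```bash
python3 -m crank '[[[0,0,-0.4,0,0,0],[0,0,-0.3,0,0,0],[0,0,-0.1,0,0,0],[0,0,0,0,0,0]]]'; python3 -m crank '[[[0,0,-0.1,0,0,0],[0,0,-0.05,0,0,0],[0,0,0,0,0,0],[0,0,0,0,0,0]]]'
```

```text
time: 4.37
ee_pos: [0.5026, 0.1036, 0.0884]
tcp_rot: [-180.0, 0.1, 26.8]
wrist_force: [-0.1, -0.2, -0.9]
opening: -0.0005
grasp_force: 0.0
time: 4.7
ee_pos: [0.503, 0.1037, 0.0863]
tcp_rot: [180.0, -0.0, 26.8]
wrist_force: [-0.6, -0.0, 0.8]
opening: -0.0
grasp_force: 0.0
```

```bash
python3 -m crank '[[[0,0,-0.1,0,0,0],[0,0,0,0,0,0],[0,0,0,0,0,0]]]'
```

```text
time: 4.95
ee_pos: [0.5032, 0.1037, 0.0845]
tcp_rot: [180.0, -0.0, 26.8]
wrist_force: [-0.2, -0.3, 1.8]
opening: -0.0
grasp_force: 1.3
```

```bash
python3 -m crank '[[[0,0,-0.05,0,0,0],[0,0,0,0,0,0],[0,0,0,0,0,0]]]'
```

```text
time: 5.2
ee_pos: [0.5032, 0.1037, 0.0835]
tcp_rot: [180.0, -0.0, 26.8]
wrist_force: [-0.2, 0.6, 4.1]
opening: 0.0002
grasp_force: 1.7
```

```bash
python3 -m crank '[[[0,0,-0.05,0,0,0],[0,0,0,0,0,0],[0,0,0,0,0,0],[0,0,0,0,0,0]]]'
```

```text
time: 5.53
ee_pos: [0.5032, 0.1037, 0.0824]
tcp_rot: [180.0, -0.0, 26.8]
wrist_force: [0.7, -0.7, 4.4]
opening: -0.0002
grasp_force: 2.2
```

```bash
python3 -m crank '[[[0,0,0.2,0,0,0],[0,0,0.4,0,0,0],[0,0,0.8,0,0,0],[0,0,0.8,0,0,0],[0,0,0.8,0,0,0],[0,0,0.4,0,0,0],[0,0,0,0,0,0],[0.57,-0.96,0,0,0,0],[0.57,-0.96,0,0,0,0],[0.57,-0.96,0,0,0,0],[0.57,-0.96,0,0,0,0],[0.57,-0.96,0,0,0,0],[0.57,-0.96,0,0,0,0],[0.57,-0.96,0,0,0,0],[0.57,-0.96,0,0,0,0],[0,0,0,0,0,0],[0,0,0,0,0,0]]]'
python3 - <<'E'
from h import *
im=bot.camera("side"); b=blob(im,240,241); print(b,ray("side",*b[0],.067))
E
python3 -m crank '[[[0,0,-0.6,0,0,0],[0,0,-0.7,0,0,0],[0,0,-0.5,0,0,0],[0,0,-0.2,0,0,0],[0,0,0,0,0,0],[0,0,0,0,0,0]]]'
python3 - <<'E'
from h import *
im=bot.camera("side")[:,:,::-1];u,v=257,170
cv2.imwrite("pics/m.png",cv2.resize(im[v-50:v+60,u-70:u+70],None,fx=4,fy=4,interpolation=cv2.INTER_CUBIC))
E
```

```text
time: 6.95
ee_pos: [0.5939, -0.0507, 0.1488]
tcp_rot: [-179.9, 0.1, 26.7]
wrist_force: [-0.3, -0.1, -0.3]
opening: 0.0001
grasp_force: 0.0
(array([239.73837209, 240.15116279]), array([ 17,  13, 172], dtype=int32)) [0.50362084 0.1037298 ]
time: 7.5
ee_pos: [0.594, -0.0495, 0.1103]
tcp_rot: [-180.0, 0.0, 26.8]
wrist_force: [1.4, -0.8, 0.0]
opening: 0.0001
grasp_force: 0.0
```

View pics/m.png

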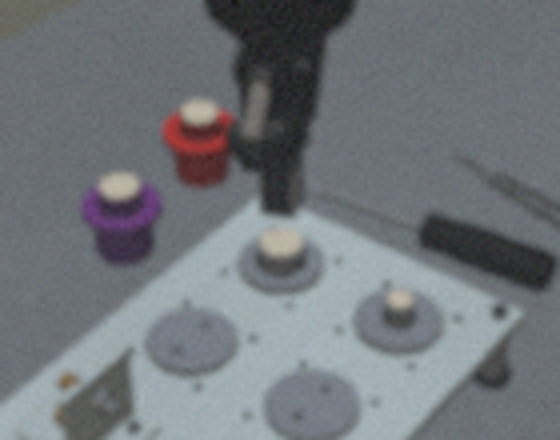

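The wide face is back at rest and hasn't moved, and the tip at crop (280,205) lines up over the mid face at (282,243).

```bash
python3 -m crank '[[[0,0,-0.6,0,0,0],[0,0,-0.4,0,0,0],[0,0,-0.15,0,0,0],[0,0,-0.05,0,0,0],[0,0,-0.05,0,0,0],[0,0,0,0,0,0],[0,0,0,0,0,0]]]'
```

```text
time: 8.13
ee_pos: [0.5942, -0.0499, 0.0856]
tcp_rot: [180.0, -0.0, 26.8]
wrist_force: [-0.4, 0.1, 1.9]
opening: 0.0006
grasp_force: 0.8
```

```bash
python3 -m crank '[[[0,0,-0.05,0,0,0],[0,0,-0.05,0,0,0],[0,0,0,0,0,0],[0,0,0,0,0,0],[0,0,0,0,0,0]]]'
```

```text
time: 8.55
ee_pos: [0.5944, -0.0499, 0.0835]
tcp_rot: [180.0, -0.0, 26.8]
wrist_force: [-0.4, -0.0, 3.3]
opening: 0.0003
grasp_force: 1.7
```

```bash
python3 -m crank '[[[0,0,-0.05,0,0,0],[0,0,0,0,0,0],[0,0,0,0,0,0],[0,0,0,0,0,0]]]'
python3 -m crank '[[[0,0,0.2,0,0,0],[0,0,0.4,0,0,0],[0,0,0.6,0,0,0],[0,0,0.6,0,0,0],[0,0,0.2,0,0,0],[0,0,0,0,0,0],[-0.8,-0.05,0,0,0,0],[-0.8,-0.05,0,0,0,0],[-0.8,-0.05,0,0,0,0],[-0.8,-0.05,0,0,0,0],[-0.8,-0.05,0,0,0,0],[0,0,0,0,0,0],[0,0,-0.4,0,0,0],[0,0,-0.2,0,0,0],[0,0,0,0,0,0],[0,0,0,0,0,0]]]'
python3 - <<'E'
from h import *
im=bot.camera("side"); b=blob(im,257,182); print(b)
u,v=277,180
cv2.imwrite("pics/n.png",cv2.resize(im[v-50:v+60,u-70:u+70,::-1],None,fx=4,fy=4,interpolation=cv2.INTER_CUBIC))
E
```

```text
time: 8.88
ee_pos: [0.5944, -0.0499, 0.0825]
tcp_rot: [180.0, -0.0, 26.8]
wrist_force: [0.1, -0.8, 5.0]
opening: -0.0001
grasp_force: 2.2
time: 10.22
ee_pos: [0.5144, -0.0548, 0.1094]
tcp_rot: [-180.0, 0.1, 26.8]
wrist_force: [0.7, -0.4, 0.6]
opening: -0.0002
grasp_force: 0.0
(array([256.84782609, 180.41304348]), array([ 9,  6, 46], dtype=int32))
```

View pics/n.png

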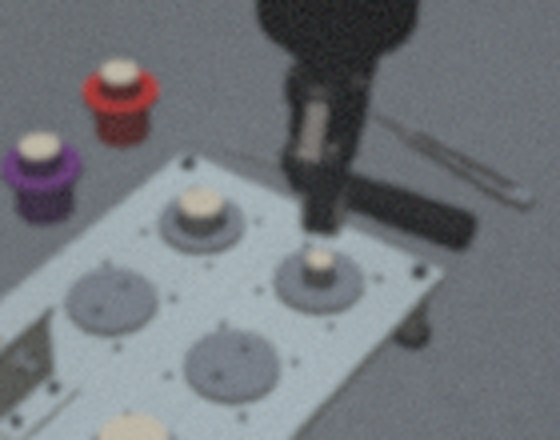

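The mid face has sprung back to rest. The tip at (322,225) is over the narrow face at (320,260).

```bash
python3 -m crank '[[[0,0,-0.6,0,0,0],[0,0,-0.4,0,0,0],[0,0,-0.1,0,0,0],[0,0,-0.05,0,0,0],[0,0,-0.05,0,0,0],[0,0,0,0,0,0],[0,0,0,0,0,0]]]'
```

```text
time: 10.85
ee_pos: [0.5144, -0.0549, 0.0865]
tcp_rot: [180.0, -0.0, 26.8]
wrist_force: [-0.4, 0.1, 0.0]
opening: 0.0
grasp_force: 0.0
```

```bash
python3 -m crank '[[[0,0,-0.05,0,0,0],[0,0,-0.05,0,0,0],[0,0,0,0,0,0],[0,0,0,0,0,0],[0,0,0,0,0,0]]]'
```

```text
time: 11.27
ee_pos: [0.5145, -0.0549, 0.0846]
tcp_rot: [180.0, -0.0, 26.8]
wrist_force: [-0.3, 0.2, 2.5]
opening: 0.0002
grasp_force: 1.2
```

```bash
python3 -m crank '[[[0,0,-0.05,0,0,0],[0,0,-0.05,0,0,0],[0,0,0,0,0,0],[0,0,0,0,0,0],[0,0,0,0,0,0]]]'
python3 -m crank '[[[0,0,0.2,0,0,0],[0,0,0.4,0,0,0],[0,0,0.8,0,0,0],[0,0,0.8,0,0,0],[0,0,0.8,0,0,0],[0,0,0.8,0,0,0],[0,0,0.8,0,0,0],[0,0,0.5,0,0,0],[0,0,0,0,0,0],[0,0,0,0,0,0]]]'
python3 - <<'E'
from h import *
im=bot.camera("side")
for u,v in((240,241),(257,182),(287,197)):print(blob(im,u,v))
cv2.imwrite("pics/end.png",im[:,:,::-1])
E
```

```text
time: 11.68
ee_pos: [0.5145, -0.0549, 0.0825]
tcp_rot: [180.0, -0.0, 26.8]
wrist_force: [1.8, -0.1, 4.0]
opening: 0.0001
grasp_force: 2.2
time: 12.52
ee_pos: [0.5142, -0.0549, 0.1842]
tcp_rot: [-180.0, -0.0, 26.8]
wrist_force: [0.1, 0.7, -0.8]
opening: -0.0002
grasp_force: 0.0
(array([239.64367816, 240.1091954 ]), array([ 16,  13, 174], dtype=int32))
(array([256.85416667, 180.41666667]), array([ 9,  6, 48], dtype=int32))
(array([286.5, 194.5]), array([ 6,  4, 20], dtype=int32))
```

View pics/end.png

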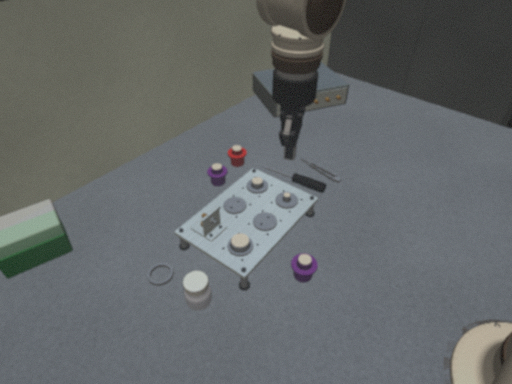

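All three faces, at (240,240), (257,180) and (286,194), are back at their original positions. Nothing else has moved, and the arm is clear.

```bash
python3 -c "
from workcell import bot
print(bot.job_done())"
```

```text
the job is handed in; nothing more can be done
None
```

I tapped the wide, middle and narrow faces in that order, each about 3.5 mm down at no more than about 5 N; all three sprang back, nothing else moved in the final picture, and I handed the job in at about 12.6 s.

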